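Right the fallen capacitor and hold the enabling paddle

ROBOT

A 7-joint arm with a two-finger parallel gripper is mounted at the origin on the work surface. World frame = base frame: x ahead of the robot, y to its left, z up, the work surface at z = 0. Lengths are in mm, angles in degrees, forces in N, time in s.
With the tool pointing down it reaches from about 400 to 900 mm from the base axis. Payload 5.6 kg.
Tool frame: the origin (TCP) lies between the finger pads; the fingertips stand 11 mm ahead of it and the grasp point (between the pads) lies 8 mm behind it; z points along the fingers, y is the line along which they close (so a half turn about z gives the same grasp; the last joint's range is limited). The gripper opens to 92 mm and grips with 3 to 60 N. Pads are 20 mm wide; open, the fingers measure 128 mm over their backs; the gripper's body (75 mm by 189 mm) begins 69 mm behind the grasp point.
Start: joints at [-77.349, 26.786, -0.665, 91.828, 0.344, 61.387, -3.226], TCP at [169.529, 627.51, 225.592] pointing down, gripper open.
Joint ranges: [-144.91, 144.91], [-17.63, 115.5], [-89.93, 88.59], [15.96, 139.68], [-74.01, 254.01], [8.47, 105.57], [-167.45, 167.45]. Speed limits (degrees/s): [147.25, 147.25, 180, 180, 180, 180, 180].

INTERFACE

Orientations are given as [roll, pitch, yaw] about the fixed x, y, z axes, in that order (R = Rz(yaw) Ry(pitch) Rx(roll)).
In Python, from workcell import manip gives the robot as it stands.
- The arm moves only by the shell command python3 -m creep 'ROWS' [FORCE]. ROWS is JSON, a list of rows, each a list of 3 entries, a list of its own where there are three numbers: the closure, from 0 (fully open) to 1 (shut), then the shift along the world's x, y, z in mm, then the turn, a rotation vector about the world's x, y, z in degrees. In form: [[fingers, [dx, dy, dz], [ax, ay, az]], ...]. A call has 1 to 12 rows; each row shifts and turns the commanded pose from where the row before left it; what a row does not reach is not made up. A row lasts 1/8 s, in which the tool goes at most 62.5 mm and 10.7 degrees, less where a joint would pass 70% of its speed; a pose out of reach is approached as far as the arm can. A call with a gripper value outside its range is refused whole. The fingers move at their own pace and stop on an object; FORCE is the grip in N (left out, the last holds). Time passes only in rows, so rows that do not move let the fingers close. It gives the time, the measured TCP pose, the force, the opening and the grip force at its end, in the units of the state.
- manip.observe(): the state, without advancing time (a new reading comes with each control period).
- manip.snapshot(name): name is "scene" or "side" or "wrist"; returns a dict with "color" (384x512x3 uint8, red, green, blue), "depth" (384x512 float32, mm along the optical axis (not along the pixel's ray), 0 where there is no reading), "fx", "fy", "cx", "cy" (pixels), "pose" (4x4, takes a point from camera to world coordinates); the wrist camera has in their place "mount" (4x4, takes a point from camera to tool coordinates, whose origin is the TCP and whose axes are the flange's). Camera axes: x right, y up, looking along -z (the intrinsics and any distortion apply to the point x, -y, -z); pixel columns grow to the right and rows downward; lengths in mm; the calibration is good to about 2 mm. A picture is of the moment at which its call begins: read the wrist's pose just before it.
- manip.job_done(): hands the job in; it is judged then, once.
The state is a dict: "t": time; "joint_positions": joint angles; "dq": joint speeds; "tau": joint torques, N m; "tcp_pos": TCP position; "eef_rot": TCP orientation; "force": force on the tool from outside, world axes, zero at the start; "moment": the same for the moment, N m; "opening": finger opening in mm; "gripper_force": force on a finger pad.
Only numpy, scipy, OpenCV 4.12 (cv2) and the standard library are available. Lean on these libraries where they do the work, as an engineer would, in place of code of your own. Each camera call takes 0.05 s, during which the arm holds its last target. There are 200 camera calls.

TASK

One of the three big capacitors in the test lane has fallen over: stand it upright, terminals up, centred on the free brass pad where it lies, setting it down rather than dropping it, and let go of it; leave the other two capacitors, the bottle and the tray where they are. Only then press the yellow dead-man paddle with the fingertips down to its middle position, where the paddle is level and its black pointers are in the green zone, never down into the red, and keep it there for at least 2 seconds. Finish while still holding it there: do not release the paddle.

Things in the scene. Friction and masses are not known exactly. Their poses are not given: they have to be found in the camera images.
- lane: Fixed black test board, 140 (its x) x 310 (its y) x 12 mm thick, flat on the bench, with three flat round brass pads in a row along its y axis. Origin: centre of its underside; z up.
- pad0 (a point): Centre of the brass pad at the board's -y end, on the top face (12 mm above the bench). Pads are flat discs of 72 mm diameter, 95 mm apart; two carry standing capacitors, the third is the free one beside or under the fallen capacitor, its nearest pad.
- pad1 (a point): Centre of the middle brass pad, on the board's top face.
- pad2 (a point): Centre of the brass pad at the board's +y end, on the board's top face.
- fallen: The fallen blue can, 50 mm diameter, 60 mm long, about 0.18 kg, two steel terminals (10 mm diameter, 5 mm proud) on one end. Origin: centre of the can. x axis: along the can to the terminal end; level while it lies (roughly along the lane's +y), straight up when it stands properly. Lying, its centre is 37 mm above the bench (25 mm over the board); standing, 42 mm.
- cap_a: A capacitor of the same kind, standing on its pad. Origin: centre of the can, z up to the terminals; its can top is 72 mm above the bench, terminals 77 mm. To be left alone.
- cap_b: Another standing capacitor, as cap_a. To be left alone.
- switch: Fixed grey base of the enabling switch, 170 (its x) x 90 x 22 mm. Origin: centre of its underside. The paddle's hinge axis is parallel to its y axis, at its x = +60 mm, 60 mm above the bench. Beside the pad stand two thin gauge posts (at its x = -60, y = +-42 mm, up to 92 mm high) banded white over green over red.
- paddle_angle (a joint): Angle of the sprung paddle (rad): 0 released (arm raised 0.22 rad above level), 0.22 level and mid-green, 0.44 fully down against its stop. Green zone 0.15 to 0.29; red lies below it. The spring returns it; pressing at the pad's centre takes about 3 N to start, 7 N at 0.22, 11 N at the stop.
- paddle: Sprung paddle: steel arm with a yellow pressing pad at its free end, pad 50 (along the arm) x 56 x 12 mm thick, with a short black pointer on each side. Its origin lies on the hinge axis, not on the pad (the pad is in the -x direction of it, its centre 120 mm away along the arm).
- pad_top (a point): Centre of the yellow pad's upper face, where to press: 120 mm from the hinge axis along the arm and 8 mm above the arm's centre plane. Height above the bench about 94 mm released, 68 mm when the paddle is level; it moves down almost straight, 26 mm from released to level.
- solvent: White plastic bottle with a blue cap, 60 mm diameter, 150 mm tall, standing loose. Origin: centre of its underside. To be left alone.
- screw_tray: Loose grey open tray, 100 x 70 x 30 mm. Origin: centre of its underside. To be left alone.
Mind the look-alikes: they are no part of the job. Leave any turquoise look-alike of the fallen alone.

How it is judged:
By the outcome, as a careful person would: the job done as asked, in the order asked, and still so for the second after the job is handed in, while the arm keeps its last pose, push and grip.
It also fails if it takes over 61 s, if anything falls off the work surface, if the arm or the gripper's body presses on something with over 40 N, if the wrist force passes 120 N, or if a joint passes its speed limit or range.

## Working session

There is one attempt and no reset: what is moved stays moved. The work goes in short steps, Python scripts to look and compute and a shell command to move; the robot and the scene stay as the last step left them, time stands still between calls to the robot, and variables do not carry over. Pictures are saved under pics/ and viewed, at most 10 in all, crops included, and the job is handed in when it is done.

```bash
mkdir -p pics; ls; cat > h.py <<'E'
import numpy as np, cv2
from workcell import manip
def snap(n):
    s=manip.snapshot(n)
    return s
def world(s,T=None):
    T=s["pose"] if T is None else T
    d=s["depth"]; v,u=np.indices(d.shape)
    P=np.stack([(u-s["cx"])/s["fx"]*d,-(v-s["cy"])/s["fy"]*d,-d,np.ones_like(d)],-1)
    W=P@np.asarray(T).T
    W=W[...,:3]; W[d<=0]=np.nan
    return W
E
python3 - <<'E'
from h import *
o=manip.observe(); print(o)
ims=[]
for n in ("scene","side"):
    s=snap(n); np.savez("pics/"+n,**s); print({k:(np.round(v,3) if k!="color" and k!="depth" else 0) for k,v in s.items()})
    cv2.imwrite(f"pics/{n}.png",cv2.resize(s["color"][...,::-1],(800,600)))
E
```

```text
pics
{'t': 0.0, 'joint_positions': array([-77.3505558 ,  26.83639895,  -0.66403761,  91.88041771,
         0.34422815,  61.38675751,  -3.2251108 ]), 'dq': array([ 0.04134094, -0.07700193,  0.01400717,  0.02705912,  0.02086085,
        0.07781876,  0.01901968]), 'tau': array([ 8.30912577e-04, -5.20562661e+01, -1.21012016e-02, -2.43743938e+01,
       -5.66791277e-02,  1.71953259e-02,  1.51187814e-04]), 'tcp_pos': array([169.40181357, 626.95338472, 224.63945181]), 'eef_rot': array([-1.79898686e+02,  7.83664127e-03,  1.64883362e+02]), 'force': array([ 0.01518494, -0.17418454, -0.02562454]), 'moment': array([ 0.0860524 ,  0.02083339, -0.0050151 ]), 'gripper_force': 0.0, 'opening': 91.7375268033177}
{'color': 0, 'depth': 0, 'fx': np.float64(358.182), 'fy': np.float64(358.182), 'cx': np.float64(257.266), 'cy': np.float64(192.479), 'pose': array([[ 2.170000e-01, -5.260000e-01,  8.220000e-01,  1.183031e+03],
       [ 9.760000e-01,  1.280000e-01, -1.760000e-01, -1.782430e+02],
       [-1.300000e-02,  8.410000e-01,  5.420000e-01,  4.957440e+02],
       [ 0.000000e+00,  0.000000e+00,  0.000000e+00,  1.000000e+00]])}
{'color': 0, 'depth': 0, 'fx': np.float64(428.32), 'fy': np.float64(428.32), 'cx': np.float64(257.362), 'cy': np.float64(196.604), 'pose': array([[-9.95000e-01,  5.00000e-02, -9.20000e-02,  4.46772e+02],
       [-1.03000e-01, -6.05000e-01,  7.89000e-01,  8.14006e+02],
       [-1.60000e-02,  7.95000e-01,  6.07000e-01,  7.49139e+02],
       [ 0.00000e+00,  0.00000e+00,  0.00000e+00,  1.00000e+00]])}
```

View pics/scene.png

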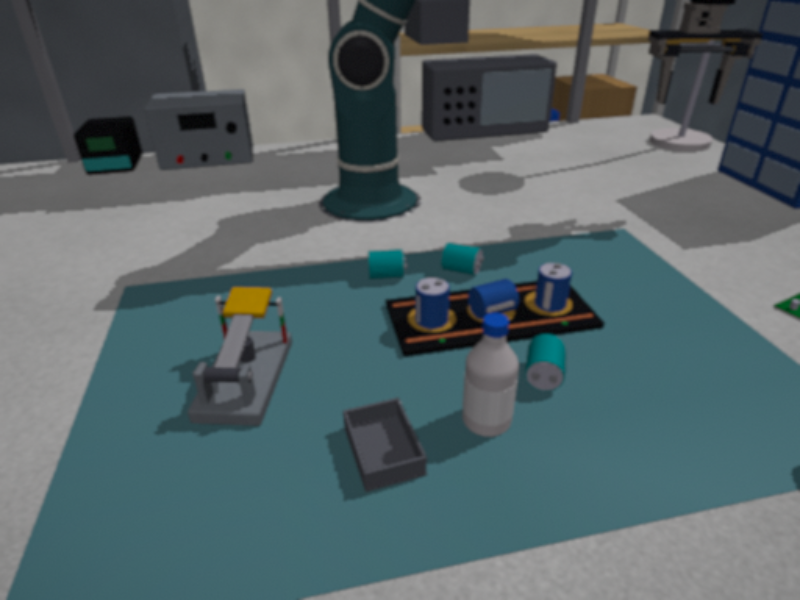

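View pics/side.png

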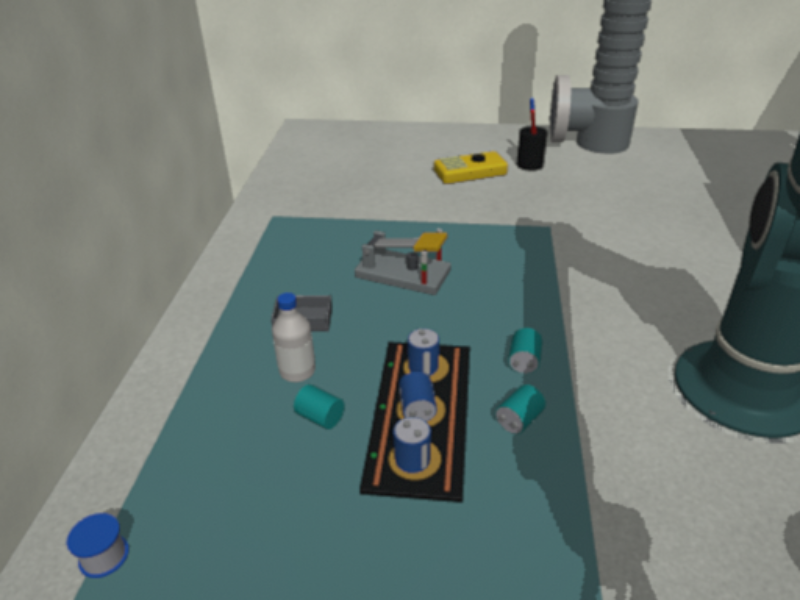

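The scene view shows several candidate cans:
- Blue fallen can at (493,300) in the scene view and (417,398) in the side view, lying on the lane's middle pad.
- Turquoise look-alikes at (386,263), (462,258) and (547,360) in the scene view.
- Standing blue cans at (432,303) and (553,288).

The blue one lying over the middle pad fits the description. I'll measure it and confirm with a crop.

```bash
cat > meas.py <<'E'
from h import *
for n in ("scene","side"):
    s=np.load(f"pics/{n}.npz"); W=world(s); c=s["color"]; hsv=cv2.cvtColor(c,cv2.COLOR_RGB2HSV)
    print(n)
    def comps(name,m,amin):
        k,l,st,_=cv2.connectedComponentsWithStats(m.astype(np.uint8))
        for i in range(1,k):
            if st[i,4]<amin: continue
            p=W[l==i]; p=p[~np.isnan(p[:,0])]
            if len(p)<10 or np.hypot(*np.median(p,0)[:2])>1100: continue
            print(name,st[i][:5],"med",np.median(p,0).round(),"lo",np.percentile(p,3,0).round(),"hi",np.percentile(p,97,0).round())
    H,S,V=hsv[...,0],hsv[...,1],hsv[...,2]
    z=W[...,2]; ok=(z>-20)&(z<250)
    comps("blue",(H>105)&(H<125)&(S>120)&ok,60)
    comps("turq",(H>82)&(H<98)&(S>150)&(V>60)&ok&(z>12),60)
    comps("yellow",(H>18)&(H<30)&(S>190)&(V>120)&ok,60)
    comps("brass",(H>10)&(H<24)&(S>100)&(V>70)&ok&(z<25),40)
    comps("black",(V<38)&ok&(z>3)&(z<22),100)
    comps("white",(S<45)&(V>110)&ok&(z>20),60)
    comps("grey",(S<60)&(V<110)&(V>40)&ok&(z>15)&(z<110),60)
E
python3 meas.py
python3 - <<'E'
import cv2,numpy as np
a=np.load("pics/scene.npz")["color"][...,::-1][150:260,225:405]; b=np.load("pics/side.npz")["color"][...,::-1][195:325,215:365]
a=cv2.resize(a,(400,300)); b=cv2.resize(b,(400,300))
cv2.imwrite("pics/crop.png",np.vstack([np.hstack([a,b])]))
E
```

```text
scene
blue [ 461   42   51   91 1086] med [147. 878. 108.] lo [ 34. 874.   8.] hi [267. 881. 244.]
blue [343 174  23  25 288] med [532. 197.  47.] lo [508. 179.  18.] hi [536. 220.  70.]
blue [298 179  35  37 730] med [530.  81.  58.] lo [501.  13.  13.] hi [730. 137. 150.]
blue [266 185  23  25 369] med [532.   6.  45.] lo [520. -10.  17.] hi [536.  30.  70.]
turq [ 53 100  30   9 201] med [-332. -617.   30.] lo [-338. -666.   16.] hi [-327. -567.   43.]
turq [283 156  24  19 319] med [373.  96.  38.] lo [352.  71.  17.] hi [391. 122.  50.]
turq [236 160  23  18 349] med [365. -31.  37.] lo [347. -58.  16.] hi [373.  -4.  50.]
turq [336 214  26  25 420] med [660. 125.  47.] lo [630.  98.  32.] hi [688. 151.  51.]
yellow [143 184  30  17 421] med [ 522. -249.   93.] lo [ 497. -275.   87.] hi [ 544. -223.   98.]
brass [336 186  31  17 148] med [519. 185.  12.] lo [475. 168.  11.] hi [542. 236.  14.]
brass [261 198  30  15 138] med [519.   8.  12.] lo [480. -22.  11.] hi [541.  46.  14.]
black [363 185  16  17 117] med [528. 247.  12.] lo [485. 223.  11.] hi [545. 256.  14.]
black [327
[... 4348 characters left out ...]
med [506. 191.  72.] lo [486. 130.  26.] hi [526. 220.  77.]
white [ 50 354  19   9  93] med [870. 403.  29.] lo [860. 397.  21.] hi [889. 406.  37.]
grey [ 352   60   55   36 1008] med [ 130. -872.   65.] lo [  45. -937.   18.] hi [ 241. -854.  107.]
grey [228 148  61  38 597] med [ 587. -258.   27.] lo [ 493. -309.   17.] hi [ 646. -208.   71.]
grey [190 189  22  47 236] med [700. -99.  26.] lo [ 683. -146.   15.] hi [747.  28.  88.]
grey [456 204  56  36 219] med [54. 38. 96.] lo [-18. -22.  87.] hi [ 67.  65. 107.]
grey [317 261  17  15 118] med [375. 128.  28.] lo [358. 115.  16.] hi [391. 140.  42.]
grey [ 67 342  12  18  89] med [855. 386.  26.] lo [853. 370.  16.] hi [860. 395.  36.]
```

View pics/crop.png

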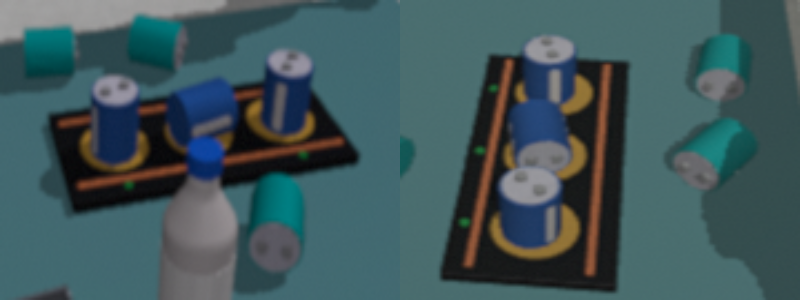

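The crop confirms it: the blue can lying over the middle pad, at (203,113) in the left half and (540,135) in the right half, has its terminals toward +y. Next I'll measure the can's axis and the lane more precisely.

```bash
cat > m2.py <<'E'
from h import *
from scipy.optimize import least_squares as LS
P=[];B=[];C=[]
for n in ("scene","side"):
    s=np.load(f"pics/{n}.npz"); W=world(s); c=s["color"]; hsv=cv2.cvtColor(c,cv2.COLOR_RGB2HSV); H,S,V=np.moveaxis(hsv,2,0).astype(int)
    z=W[...,2]; x=W[...,0]; y=W[...,1]
    m=(x>465)&(x<560)&(y>45)&(y<160)&(z>22)&(z<70)
    P.append(W[m]); p=W[m]
    print(n,"fallen y",np.percentile(p[:,1],[1,10,50,90,99]).round(1),"top z",np.percentile(p[:,2],99))
    # cylinder fit (axis horizontal): blue side pts only
    q=W[m&(H>105)&(H<125)&(S>110)]
    f=lambda a:np.hypot((q[:,0]-a[0]-(q[:,1]-95)*a[1])/np.sqrt(1+a[1]**2),q[:,2]-a[2])-25
    r=LS(f,[508,0,37],loss="soft_l1",f_scale=1.5); print(" axis x@y95, slope, z",r.x.round(3),"rms",np.std(f(r.x)).round(2))
    d=np.array([r.x[1],1]);d/=np.hypot(*d); t=(q[:,0]-r.x[0])*d[0]+(q[:,1]-95)*d[1]; print(" along blue",np.percentile(t,[0.5,3,97,99.5]).round(1)+95)
    # cap circles from side pts
    for y0 in (10,202):
        k=(np.hypot(x-509,y-y0)<33)&(z>25)&(z<66); q2=W[k]
        g=lambda a:np.hypot(q2[:,0]-a[0],q2[:,1]-a[1])-25
        r=LS(g,[509,y0],loss="soft_l1",f_scale=1.5); print(" cap",r.x.round(1),np.std(g(r.x)).round(2))
    # board top
    k=(z>8)&(z<16)&(x>420)&(x<600)&(y>-80)&(y<290)
    q3=W[k][:,:2].astype(np.float32); print(" board",cv2.minAreaRect(q3))
    kb=k&(H>10)&(H<24)&(S>100)&(V>70)
    for y0 in (10,106,202):
        b=W[kb&(abs(y-y0)<46)&(abs(x-509)<45)]
        g=lambda a:np.maximum(np.hypot(b[:,0]-a[0],b[:,1]-a[1])-36,0)
        e=cv2.minEnclosingCircle(b[:,:2].astype(np.float32)); print(" brass",y0,len(b),np.round(e[0],1),round(e[1],1))
E
python3 m2.py
```

```text
scene fallen y [ 72.6  76.3 100.4 129.9 138.4] top z 62.53174011531871
 axis x@y95, slope, z [ 5.13052e+02 -1.95000e-01  3.66310e+01] rms 5.29
 along blue [ 74.9  75.5 133.6 135.8]
 cap [509.4  11. ] 0.99
 cap [509.9 203.8] 1.07
 board ((506.92706298828125, 107.14968872070312), (310.3589172363281, 142.79904174804688), 89.56002807617188)
 brass 10 138 [505.1  10.4] 38.2
 brass 106 31 [513.2 104.2] 34.0
 brass 202 148 [511.4 197.5] 41.6
side fallen y [ 75.7  85.6 121.6 136.2 140.1] top z 63.50101553977759
 axis x@y95, slope, z [ 5.11177e+02 -2.06000e-01  3.69160e+01] rms 1.08
 along blue [ 75.5  77.6 133.  134.2]
 cap [508.    8.4] 1.13
 cap [508.3 201.2] 0.88
 board ((504.503662109375, 104.01014709472656), (315.6378479003906, 140.0876922607422), 89.54348754882812)
 brass 10 128 [502.8   9.6] 37.8
 brass 106 128 [504. 105.] 39.2
 brass 202 264 [514.2 190.5] 50.2
```

```bash
python3 -m creep '[[0,[28.4,-43.5,0],[0,0,-5.3]],[0,[28.4,-43.5,0],[0,0,-5.3]],[0,[28.4,-43.5,0],[0,0,-5.3]],[0,[28.4,-43.5,0],[0,0,-5.3]],[0,[28.4,-43.5,0],[0,0,-5.3]],[0,[28.4,-43.5,0],[0,0,-5.3]],[0,[28.4,-43.5,0],[0,0,-5.3]],[0,[28.4,-43.5,0],[0,0,-5.3]],[0,[28.4,-43.5,0],[0,0,-5.3]],[0,[28.4,-43.5,0],[0,0,-5.3]],[0,[28.4,-43.5,0],[0,0,-5.3]],[0,[28.4,-43.5,0],[0,0,-5.3]]]' 25
python3 - <<'E'
from h import *
from scipy.spatial.transform import Rotation as R
o=manip.observe(); s=snap("wrist"); print(o["joint_positions"].round(1),o["tcp_pos"].round(1),o["eef_rot"].round(1)); print(s["mount"].round(3))
T=np.eye(4);T[:3,:3]=R.from_euler("xyz",o["eef_rot"],degrees=True).as_matrix();T[:3,3]=o["tcp_pos"]
np.savez("pics/w1",T=T@s["mount"],**s)
cv2.imwrite("pics/w1.png",s["color"][...,::-1])
E
```

```text
t: 1.6
tcp_pos: [510.9, 104.1, 225.5]
eef_rot: [-180.0, -0.0, 101.1]
force: [0.2, 0.4, -0.1]
opening: 91.9
gripper_force: 0.0
[-38.   14.8  26.9 111.2  -8.   55.8   3.8] [510.9 104.1 225.5] [-180.    -0.   101.1]
[[ 0.00000e+00  9.69000e-01  2.47000e-01  6.83330e+01]
 [ 1.00000e+00 -1.00000e-03  2.00000e-03 -8.43000e-01]
 [ 2.00000e-03  2.47000e-01 -9.69000e-01 -1.59133e+02]
 [ 0.00000e+00  0.00000e+00  0.00000e+00  1.00000e+00]]
```

```bash
python3 - <<'E'
from h import *
from scipy.optimize import least_squares as LS
s=np.load("pics/w1.npz"); W=world(s,s["T"]); c=s["color"]; H,S,V=np.moveaxis(cv2.cvtColor(c,cv2.COLOR_RGB2HSV),2,0).astype(int)
x,y,z=np.moveaxis(W,2,0)
m=(x>465)&(x<560)&(y>50)&(y<160)&(z>30)&(z<70)&(H>105)&(H<125)&(S>110); q=W[m]; print(len(q))
f=lambda a:np.hypot((q[:,0]-a[0]-(q[:,1]-105)*a[1])/np.sqrt(1+a[1]**2),q[:,2]-a[2])-25
r=LS(f,[508,-.2,37],loss="soft_l1",f_scale=1.5); print(r.x.round(3),np.std(f(r.x)))
d=np.array([r.x[1],1]);d/=np.hypot(*d); t=(q[:,0]-r.x[0])*d[0]+(q[:,1]-105)*d[1]; print(np.percentile(t,[.5,3,97,99.5]))
for y0 in (10,106,202):
    b=W[(z>8)&(z<16)&(H>10)&(H<24)&(S>100)&(V>70)&(abs(y-y0)<46)&(abs(x-509)<45)]
    if len(b)>20: e=cv2.minEnclosingCircle(b[:,:2].astype(np.float32)); print("brass",y0,len(b),np.round(e[0],1),round(e[1],1), b.min(0).round(),b.max(0).round())
    k=W[(np.hypot(x-509,y-y0)<33)&(z>70)&(z<75)]
    if y0!=106 and len(k): e=cv2.minEnclosingCircle(k[:,:2].astype(np.float32)); print("cap",len(k),np.round(e[0],1),e[1])
E
```

```text
2046
[ 5.07857e+02 -2.11000e-01  3.68160e+01] 0.603119875251369
[-31.54453936 -29.9565813   25.67946017  27.24843809]
brass 10 902 [520.1  10. ] 54.0 [466. -35.  10.] [553.  55.  15.]
cap 1191 [506.9   8.1] 24.901010513305664
brass 106 540 [519.8 102.5] 52.6 [467.  61.   9.] [553. 144.  15.]
brass 202 995 [511.1 200.4] 43.4 [468. 163.  10.] [552. 234.  15.]
cap 1828 [507.3 200.6] 24.877328872680664
```

View pics/w1.png

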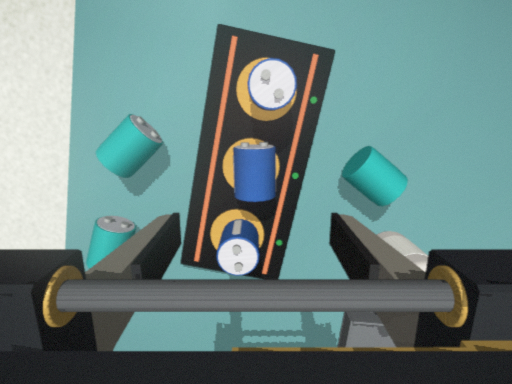

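```bash
python3 - <<'E'
from h import *
from scipy.optimize import least_squares as LS
for n in ("w1","scene","side"):
    s=np.load(f"pics/{n}.npz"); T=s["T"] if n=="w1" else s["pose"]; c=s["color"]; H,S,V=np.moveaxis(cv2.cvtColor(c,cv2.COLOR_RGB2HSV),2,0).astype(int)
    v,u=np.indices(H.shape); D=np.stack([(u-s["cx"])/s["fx"],-(v-s["cy"])/s["fy"],-np.ones(H.shape)],-1)@T[:3,:3].T
    k=(12-T[2,3])/D[...,2]; X=T[0,3]+k*D[...,0]; Y=T[1,3]+k*D[...,1]   # rays onto z=12
    br=((H>14)&(H<26)&(S>90)&(V>60))
    for y0 in (8,104,200):
        m=br&(np.hypot(X-508,Y-y0)<42); x,y=X[m],Y[m]
        if len(x)<30: continue
        # outermost points per angle, circle of fixed radius 36, lower-weight inner
        c0=np.array([508.,y0])
        for _ in range(4):
            a=np.round(np.degrees(np.arctan2(y-c0[1],x-c0[0]))/6); r=np.hypot(x-c0[0],y-c0[1])
            o=[i for g in np.unique(a) for i in [np.where(a==g)[0][np.argmax(r[a==g])]] if r[i]>31]
            c0=LS(lambda p:np.hypot(x[o]-p[0],y[o]-p[1])-36,c0,loss="soft_l1",f_scale=1).x
        print(n,y0,m.sum(),len(o),c0.round(1))
E
```

```text
w1 8 869 44 [502.8   9.4]
w1 104 562 38 [503.4 104.2]
w1 200 1032 46 [504.  198.9]
scene 8 151 43 [504.7  11.8]
scene 104 37 17 [504.6 107.6]
scene 200 160 43 [506.3 202.4]
side 8 139 32 [503.5   9. ]
side 104 135 30 [504.3 105. ]
side 200 279 45 [505.  200.5]
```

```bash
python3 -m creep '[[0,[-1,0,-30],[0,0,0.8]],[0,[-1,0,-30],[0,0,0]],[0,[0,0,-30],[0,0,0]],[0,[0,0,-30],[0,0,0]],[0,[0,0,-30],[0,0,0]],[0,[0,0,-26],[0,0,0]],[0,[0,0,-20],[0,0,0]],[1,[0,0,0],[0,0,0]],[1,[0,0,0],[0,0,0]],[1,[0,0,0],[0,0,0]],[1,[0,0,0],[0,0,0]],[1,[0,0,0],[0,0,0]]]' 25
```

```text
t: 3.15
tcp_pos: [508.8, 105.8, 30.2]
eef_rot: [179.9, -0.0, 102.1]
force: [-0.4, 0.5, 3.6]
opening: 49.5
gripper_force: 25.0
```

```bash
python3 -m creep '[[1,[0,0,25],[0,0,0]],[1,[0,0,40],[0,0,0]],[1,[0,0,45],[0,0,0]],[1,[0,30,0],[0,0,0]],[1,[-2,45,0],[0,0,5]],[1,[-2,45,0],[0,0,5]],[1,[-2,45,0],[0,0,5]],[1,[-2,45,0],[0,0,5]],[1,[-2,25,0],[0,0,0]],[1,[0,0,-40],[0,0,0]],[1,[0,0,-40],[0,0,0]],[1,[0,0,0],[0,0,0]]]'
```

```text
t: 4.65
tcp_pos: [496.3, 337.9, 56.7]
eef_rot: [-179.6, 0.1, 122.0]
force: [0.3, 0.1, -2.1]
opening: 49.5
gripper_force: 25.0
```

```bash
python3 -m creep '[[1,[0,0,-20],[0,0,0]],[1,[0,0,-12],[0,0,0]],[1,[0,0,-5],[0,0,0]],[1,[0,0,-4.5],[0,0,0]],[1,[0,0,0],[0,0,0]]]'; python3 -c "
from h import *
print(manip.observe()['joint_positions'].round(1))"
```

```text
t: 5.28
tcp_pos: [498.7, 340.7, 18.4]
eef_rot: [180.0, -0.0, 122.1]
force: [0.2, -0.3, -1.5]
opening: 49.2
gripper_force: 25.0
[-48.2  38.5  14.2 106.1 -14.6  37.1   6.8]
```

```bash
python3 -m creep '[[1,[0,0,-1.2],[0,0,0]],[0.6,[0,0,0],[0,0,0]],[0.3,[0,0,0],[0,0,0]],[0,[0,0,0],[0,0,0]],[0,[0,0,0],[0,0,0]],[0,[0,0,20],[0,0,0]],[0,[0,0,40],[0,0,0]],[0,[0,0,50],[0,0,0]],[0,[0,0,50],[0,0,0]],[0,[0,0,0],[0,0,0]],[0,[0,0,0],[0,0,0]]]'
cat > w.py <<'E'
from h import *
import sys
from scipy.spatial.transform import Rotation as R
from scipy.optimize import least_squares as LS
def wsnap(name):
    o=manip.observe(); s=snap("wrist")
    T=np.eye(4);T[:3,:3]=R.from_euler("xyz",o["eef_rot"],degrees=True).as_matrix();T[:3,3]=o["tcp_pos"]
    s["T"]=T@s["mount"]; np.savez("pics/"+name,**s); cv2.imwrite(f"pics/{name}.png",s["color"][...,::-1]); return o,s
E
cat > lie.py <<'E'
from w import *
o,s=wsnap("w2"); print(o["joint_positions"].round(1),o["tcp_pos"].round(1))
W=world(s,s["T"]); H,S,V=np.moveaxis(cv2.cvtColor(s["color"],cv2.COLOR_RGB2HSV),2,0).astype(int); x,y,z=np.moveaxis(W,2,0)
m=(np.hypot(x-498,y-340)<60)&(z>12)&(z<60)&(H>105)&(H<125)&(S>110); q=W[m]
f=lambda a:np.hypot((q[:,0]-a[0])*np.sin(a[2])-(q[:,1]-a[1])*np.cos(a[2]),q[:,2]-25)-25
g=lambda a:np.r_[f(a),.001*((q[:,0]-a[0])*np.cos(a[2])+(q[:,1]-a[1])*np.sin(a[2])).mean()]
r=LS(g,[498,340,2.13],loss="soft_l1",f_scale=1.5).x; d=np.array([np.cos(r[2]),np.sin(r[2])]); t=(q[:,:2]-r[:2])@d
e=np.percentile(t,[.5,99.5]); print(len(q),"C",(r[:2]+d*e.mean()).round(1),"yaw",np.degrees(r[2]).round(1),e.round(1))
E
python3 lie.py
```

```text
t: 6.65
tcp_pos: [498.0, 340.4, 177.4]
eef_rot: [180.0, -0.0, 122.1]
force: [0.1, 0.1, -1.0]
opening: 92.1
gripper_force: 0.0
[-51.6  25.7  18.4 102.2  -9.8  53.7   3. ] [498.  340.4 177.4]
2499 C [497.8 338.1] yaw 122.0 [-17.7  40.8]
```

```bash
python3 -m creep '[[0,[-9,14,0],[-8.48,-5.3,0]],[0,[-9,14,0],[-8.48,-5.3,0]],[0,[-9,14,0],[-8.48,-5.3,0]],[0,[-9,14,0],[-8.48,-5.3,0]],[0,[-8,14,0],[-8.48,-5.3,0]],[0,[0,0,-40],[0,0,0]],[0,[0,0,-40],[0,0,0]],[0,[0,0,0],[0,0,0]],[0,[0,0,0],[0,0,0]]]'
python3 -c "
from h import *
from scipy.spatial.transform import Rotation as R
o=manip.observe();print(o['joint_positions'].round(1));print(R.from_euler('xyz',o['eef_rot'],degrees=True).as_matrix().round(3), o['tcp_pos'])"
```

```text
t: 7.82
tcp_pos: [454.9, 410.2, 97.7]
eef_rot: [-179.9, 50.1, 122.1]
force: [0.2, 0.6, 0.7]
opening: 91.8
gripper_force: 0.0
[-85.1  51.3  30.4  92.6  21.4  68.1 -40.4]
[[-0.341  0.848  0.406]
 [ 0.544  0.53  -0.65 ]
 [-0.767 -0.001 -0.642]] [454.91536015 410.1995632   97.65585716]
```

```bash
python3 -m creep '[[0,[0,0,-11.5],[0,0,0]],[0,[12,-19.5,-19.2],[0,0,0]],[0,[12,-19.5,-19.2],[0,0,0]],[0,[10,-16,-16],[0,0,0]],[0,[6,-10,-9.8],[0,0,0]],[0,[0,0,0],[0,0,0]],[1,[0,0,0],[0,0,0]],[1,[0,0,0],[0,0,0]],[1,[0,0,0],[0,0,0]],[1,[0,0,0],[0,0,0]],[1,[0,0,0],[0,0,0]],[1,[0,0,0],[0,0,0]]]' 35
```

```text
t: 9.32
tcp_pos: [494.3, 345.8, 21.3]
eef_rot: [-179.9, 50.0, 122.1]
force: [0.2, 0.7, 1.8]
opening: 49.1
gripper_force: 35.0
```

```bash
python3 -m creep '[[1,[0,0,30],[0,0,0]],[1,[0,0,45],[0,0,0]],[1,[0,0,45],[0,0,0]],[1,[0,0,20],[8.48,5.3,0]],[1,[0,0,20],[8.48,5.3,0]],[1,[0,0,0],[8.48,5.3,0]],[1,[0,0,0],[8.48,5.3,0]],[1,[0,0,0],[8.48,5.3,0]],[1,[0,0,0],[8.48,5.3,0]],[1,[0,0,0],[8.48,5.3,0]],[1,[0,0,0],[8.48,5.3,0]],[1,[0,0,0],[8.48,5.3,0]]]'
python3 -m creep '[[1,[0,0,0],[0,0,0]],[1,[0,0,0],[0,0,0]]]'
python3 -c "
from h import *
from scipy.spatial.transform import Rotation as R
o=manip.observe();print(o['joint_positions'].round(1));print(R.from_euler('xyz',o['eef_rot'],degrees=True).as_matrix().round(3), o['tcp_pos'])
for n in ('side','scene'):
  s=snap(n); np.savez('pics/'+n+'2',**s); cv2.imwrite('pics/'+n+'2.png',s['color'][...,::-1])
"
```

```text
t: 10.82
tcp_pos: [494.9, 344.6, 181.6]
eef_rot: [179.8, -40.3, 122.1]
force: [-0.7, 1.1, -2.9]
opening: 49.2
gripper_force: 35.0
t: 11.08
tcp_pos: [493.7, 346.3, 181.2]
eef_rot: [180.0, -39.9, 122.2]
force: [-1.3, 0.2, -2.3]
opening: 49.4
gripper_force: 35.0
[-21.6  32.3   3.4 100.5 -44.9  66.6  39.4]
[[-0.409  0.847 -0.341]
 [ 0.65   0.532  0.543]
 [ 0.641  0.    -0.767]] [493.67424996 346.28015376 181.19808356]
```

```bash
python3 -m creep '[[1,[1,-20,0],[0,0,-2]],[1,[1.5,-40,0],[0,0,-3.5]],[1,[1.5,-40,0],[0,0,-3.5]],[1,[1.5,-40,0],[0,0,-3.5]],[1,[1.5,-40,0],[0,0,-3.5]],[1,[1.5,-40,0],[0,0,-3]],[1,[1.3,-17.7,0],[0,0,-1]],[1,[0,0,-30],[0,0,0]],[1,[0,0,-30],[0,0,0]],[1,[0,0,0],[0,0,0]],[1,[0,0,0],[0,0,0]],[1,[0,0,0],[0,0,0]]]'
cat > st.py <<'E'
from w import *
o=manip.observe();print(o['joint_positions'].round(1),o['tcp_pos'].round(1),o['eef_rot'].round(2))
ims=[]
for n in ('side','scene'):
    s=snap(n); W=world(s); x,y,z=np.moveaxis(W,2,0); H,S,V=np.moveaxis(cv2.cvtColor(s["color"],cv2.COLOR_RGB2HSV),2,0).astype(int)
    m=(H>105)&(H<125)&(S>110)&(np.hypot(x-504,y-105)<38)&(z>20); q=W[m]
    f=lambda a:np.hypot(q[:,0]-a[0]-a[2]*(q[:,2]-80),q[:,1]-a[1]-a[3]*(q[:,2]-80))-25
    r=LS(f,[504,105,0,0],loss="soft_l1",f_scale=1.5).x if len(q)>20 else None
    print(n,len(q),r,np.percentile(q[:,2],[1,50,99]).round(1) if len(q) else 0)
    ims.append(cv2.resize(s["color"][130:322,180:436,::-1],(400,300)))
cv2.imwrite("pics/st%s.png"%sys.argv[1],np.hstack(ims))
E
python3 st.py 1
```

```text
t: 12.68
tcp_pos: [504.8, 108.0, 122.5]
eef_rot: [179.8, -40.0, 102.2]
force: [-0.3, -0.3, -2.7]
opening: 49.1
gripper_force: 35.0
[ -2.7  32.1  11.2 112.5 -49.9  63.5  54.1] [504.8 108.  122.5] [179.77 -39.98 102.24]
side 419 [ 5.05445604e+02  1.03546622e+02 -1.00863490e-02  3.07660290e-03] [ 84.8 115.9 143.8]
scene 188 [ 5.06437060e+02  1.06507937e+02  3.11332740e-04 -1.29624736e-02] [ 87.2 104.  140.7]
```

View pics/st1.png

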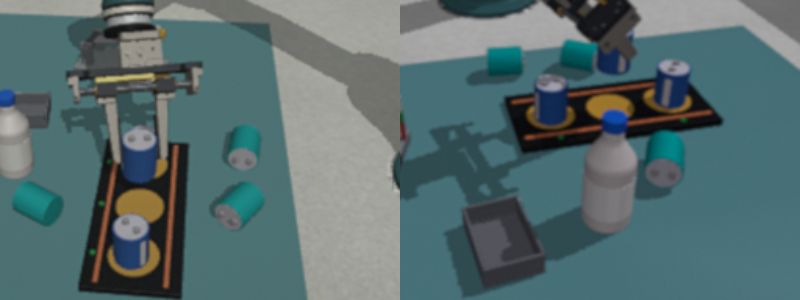

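```bash
python3 - <<'E'
from h import *
for n in ("side","scene"):
    s=snap(n); T=s["pose"]; H,S,V=np.moveaxis(cv2.cvtColor(s["color"],cv2.COLOR_RGB2HSV),2,0).astype(int)
    v,u=np.indices(H.shape); D=np.stack([(u-s["cx"])/s["fx"],-(v-s["cy"])/s["fy"],-np.ones(H.shape)],-1)@T[:3,:3].T
    k=(12-T[2,3])/D[...,2]; X=T[0,3]+k*D[...,0]; Y=T[1,3]+k*D[...,1]
    m=(H>14)&(H<26)&(S>90)&(V>60)&(np.hypot(X-504.5,Y-105)<44)
    k,l,st,c=cv2.connectedComponentsWithStats(m.astype(np.uint8)); i=1+np.argmax(st[1:,4]); m=l==i
    print(n,m.sum(),"centroid",X[m].mean().round(1),Y[m].mean().round(1),"bbox mid",(X[m].min()+X[m].max())/2,(Y[m].min()+Y[m].max())/2,np.ptp(X[m]),np.ptp(Y[m]))
E
```

```text
side 489 centroid 503.5 100.1 bbox mid 504.83731419502544 101.29960682137079 72.67222323395345 69.87513496760755
scene 326 centroid 497.7 107.0 bbox mid 501.42889687261834 106.74877585976144 70.36410220437074 75.22901732665972
```

```bash
python3 -m creep '[[1,[-1.3,1,-20],[0,0,0]],[1,[0,0,-20],[0,0,0]],[1,[0,0,-15],[0,0,0]],[1,[0,0,-8],[0,0,0]],[1,[0,0,-3],[0,0,0]],[1,[0,0,0],[0,0,0]],[1,[0,0,0],[0,0,0]]]'
python3 -m creep '[[1,[0,0,-1.5],[0,0,0]],[1,[0,0,-1],[0,0,0]],[1,[0,0,0],[0,0,0]]]'
```

```text
t: 13.75
tcp_pos: [503.2, 108.8, 55.7]
eef_rot: [179.9, -40.0, 102.2]
force: [0.4, -0.2, -1.3]
opening: 49.4
gripper_force: 35.0
t: 14.12
tcp_pos: [502.8, 108.8, 52.7]
eef_rot: [179.9, -40.0, 102.1]
force: [0.4, -0.5, -2.2]
opening: 49.4
gripper_force: 35.0
```

```bash
python3 st.py 2
```

```text
[ -1.4  39.    9.5 113.1 -53.6  58.6  60.4] [502.8 108.8  52.7] [179.93 -40.   102.11]
side 335 [5.03095001e+02 1.04764883e+02 5.83301803e-03 1.33897818e-02] [20.6 48.7 74.4]
scene 108 [5.04398448e+02 1.07083377e+02 1.64767378e-03 1.58819649e-03] [20.3 32.1 71.3]
```

```bash
python3 -m creep '[[1,[0.5,0.3,-1],[0,0,0]],[1,[0,0,-0.7],[0,0,0]],[1,[0,0,0],[0,0,0]]]'
python3 -m creep '[[1,[0,0,-0.7],[0,0,0]],[1,[0,0,0],[0,0,0]]]'
```

```text
t: 14.6
tcp_pos: [503.3, 109.1, 50.9]
eef_rot: [179.9, -40.0, 102.1]
force: [0.4, -0.3, -1.9]
opening: 49.5
gripper_force: 35.0
t: 14.85
tcp_pos: [503.4, 109.1, 50.7]
eef_rot: [179.9, -40.0, 102.1]
force: [-0.3, -1.2, 3.4]
opening: 49.4
gripper_force: 35.0
```

```bash
python3 -m creep '[[0.45,[0,0,0],[0,0,0]],[0.3,[0,0,0],[0,0,0]],[0,[0,0,0],[0,0,0]],[0,[0,0,0],[0,0,0]],[0,[0,0,0],[0,0,0]],[0,[2,-9.4,11.5],[0,0,0]],[0,[4,-18.9,23],[0,0,0]],[0,[4,-18.9,23],[0,0,0]],[0,[0,0,40],[0,0,0]],[0,[0,0,40],[0,0,0]],[0,[0,0,0],[0,0,0]]]'
python3 st.py 3; cp meas.py m3.py
python3 - <<'E'
from h import *
for n in ("scene","side"):
    s=snap(n); np.savez(f"pics/{n}.npz",**s)
E
python3 m2.py | grep -E "cap|scene|side"; python3 meas.py | grep yellow
```

```text
t: 16.23
tcp_pos: [515.2, 60.8, 191.3]
eef_rot: [179.5, -39.9, 102.4]
force: [-0.3, -0.4, 0.5]
opening: 92.0
gripper_force: 0.0
[ -0.5  27.4  14.4 108.5 -44.8  71.9  50.5] [515.2  60.8 191.3] [179.45 -39.87 102.36]
side 311 [5.03789492e+02 1.04800521e+02 4.44178425e-03 7.56734596e-04] [20.7 47.8 71.8]
scene 284 [ 5.04781093e+02  1.07097406e+02 -4.23643528e-03 -5.79039576e-03] [20.6 48.3 71.2]
scene fallen y [ 82.3  84.   97.6 119.6 127.5] top z 69.53959481885515
 cap [509.6  10.9] 0.94
 cap [510.  203.7] 1.03
side fallen y [106.5 114.9 125.9 130.3 131.8] top z 69.481530377044
 cap [508.1   8.3] 1.22
 cap [508.3 201.2] 0.91
yellow [143 185  30  16 410] med [ 523. -249.   93.] lo [ 501. -276.   87.] hi [ 544. -223.   98.]
yellow [279  98  45  13 216] med [ 414. -707.   35.] lo [ 368. -758.   21.] hi [ 528. -659.   38.]
yellow [265 153  19   7 103] med [ 517. -232.   95.] lo [ 496. -249.   87.] hi [ 540. -220.  100.]
```

View pics/st3.png

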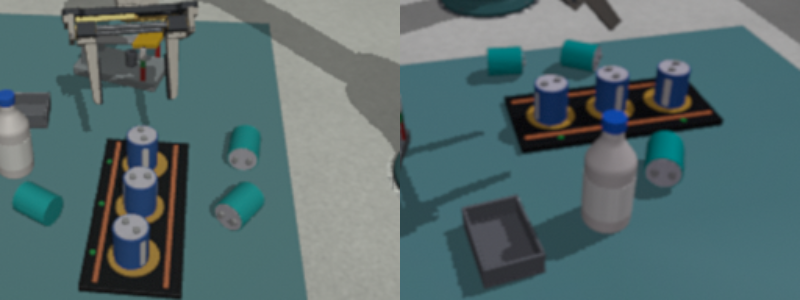

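The can is upright and centred: it stands at (140,193) left and (611,88) right in the last picture, with the gripper clear of it and the neighbours unmoved. Now the paddle.

```bash
python3 -m creep '[[0,[0,-20,10],[-9.78,-2.08,0]],[0.3,[0,-20,10],[-9.78,-2.08,0]],[0.6,[0,-20,0],[-9.78,-2.08,0]],[1,[0,-20,0],[-9.78,-2.08,0]],[1,[1,-38.3,0],[0,0,-5]],[1,[1,-38.3,0],[0,0,-5]],[1,[1,-38.3,0],[0,0,-5]],[1,[1,-38.3,0],[0,0,-5]],[1,[1,-38.3,0],[0,0,-5]],[1,[1,-38.3,0],[0,0,-5]],[1,[0,0,0],[0,0,0]],[1,[0,0,0],[0,0,0]]]' 15
python3 - <<'E'
from w import *
o,s=wsnap("w4"); print(o["joint_positions"].round(1),o["tcp_pos"].round(1),o["eef_rot"].round(1))
W=world(s,s["T"]); H,S,V=np.moveaxis(cv2.cvtColor(s["color"],cv2.COLOR_RGB2HSV),2,0).astype(int); z=W[...,2]
m=(H>15)&(H<32)&(S>150)&(V>80)&(z>70)&(z<110); q=W[m]; print(len(q),q.mean(0).round(1),cv2.minAreaRect(q[:,:2].astype(np.float32)),np.percentile(z[m],[1,99]))
E
```

```text
t: 17.92
tcp_pos: [518.9, -247.0, 206.7]
eef_rot: [-179.9, -0.0, 72.1]
force: [0.9, 0.4, 0.3]
opening: 0.3
gripper_force: 0.0
[ -4.7  22.8  34.2 105.4 -15.1  56.5  18.1] [ 518.9 -247.   206.7] [-179.9   -0.    72.1]
2594 [ 516.8 -248.8   94.2] ((515.885498046875, -251.55722045898438), (54.84932327270508, 47.65130615234375), 73.57051086425781) [87.97692428 99.76424365]
```

View pics/w4.png

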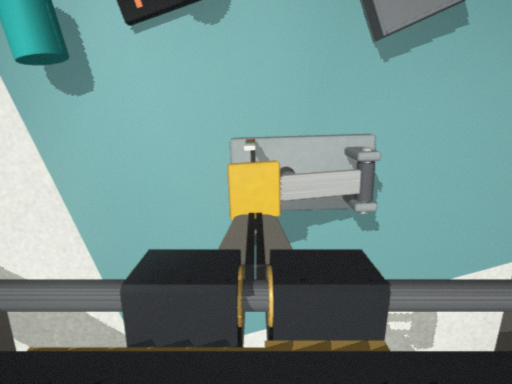

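```bash
python3 -m creep '[[1,[-1,-2.5,-30],[0,0,0]],[1,[0,0,-35],[0,0,0]],[1,[0,0,-20],[0,0,0]],[1,[0,0,-8],[0,0,0]],[1,[0,0,-6],[0,0,0]],[1,[0,0,-5],[0,0,0]],[1,[0,0,-5],[0,0,0]],[1,[0,0,-5],[0,0,0]],[1,[0,0,-5],[0,0,0]],[1,[0,0,-4],[0,0,0]],[1,[0,0,-2],[0,0,0]],[1,[0,0,0],[0,0,0]]]'
```

```text
t: 19.48
tcp_pos: [517.2, -250.2, 82.7]
eef_rot: [-179.9, -0.0, 72.1]
force: [-5.1, 1.9, 7.0]
opening: 0.4
gripper_force: 3.3
```

```bash
python3 -m creep '[[1,[0,0,-2],[0,0,0]],[1,[0,0,-1.5],[0,0,0]],[1,[0,0,0],[0,0,0]],[1,[0,0,0],[0,0,0]]]'
python3 - <<'E'
from w import *
ims=[]
for n,(r0,c0) in {"scene":(160,90),"side":(125,205)}.items():
    s=snap(n); W=world(s); x,y,z=np.moveaxis(W,2,0); H,S,V=np.moveaxis(cv2.cvtColor(s["color"],cv2.COLOR_RGB2HSV),2,0).astype(int)
    d=np.array([np.cos(np.radians(-16.4)),np.sin(np.radians(-16.4))]); t=(x-517)*d[0]+(y+250)*d[1]; w=-(x-517)*d[1]+(y+250)*d[0]
    for nm,m in (("pad",(H>15)&(H<32)&(S>150)&(V>60)&(abs(t)<32)&(abs(w)<35)&(z>50)),("arm",(t>28)&(t<95)&(abs(w)<12)&(z>45)&(z<100))):
        if m.sum()<8: print(n,nm,m.sum()); continue
        p=np.polyfit(t[m],z[m],1); print(n,nm,m.sum(),"slope",p.round(3),"z",np.percentile(z[m],[2,50,98]).round(1))
    ims.append(cv2.resize(s["color"][r0:r0+75,c0:c0+100,::-1],(400,300),interpolation=cv2.INTER_CUBIC))
cv2.imwrite("pics/p1.png",np.hstack(ims))
E
```

```text
t: 19.98
tcp_pos: [517.2, -250.2, 79.5]
eef_rot: [-179.9, -0.0, 72.1]
force: [-4.2, 1.9, 6.5]
opening: 0.6
gripper_force: 3.8
scene pad 287 slope [ 0.757 69.777] z [ 61.5  67.6 187.6]
scene arm 235 slope [3.2000e-02 6.1192e+01] z [48.1 63.8 65.2]
side pad 111 slope [-2.0000e-02  6.6556e+01] z [58.7 67.6 70.4]
side arm 134 slope [ 0.085 56.722] z [46.7 63.8 66.4]
```

View pics/p1.png

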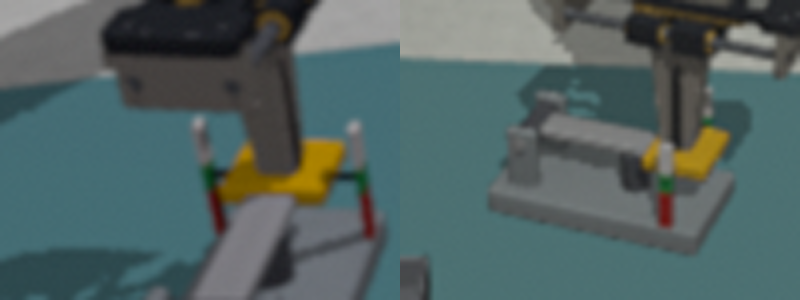

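The paddle is level: the pad top sits at about 67.6 mm, and the pointers are in the green bands at (212,175) and (355,177). Holding.

```bash
for i in 1 2; do python3 -m creep '[[1,[0,0,0],[0,0,0]],[1,[0,0,0],[0,0,0]],[1,[0,0,0],[0,0,0]],[1,[0,0,0],[0,0,0]],[1,[0,0,0],[0,0,0]],[1,[0,0,0],[0,0,0]],[1,[0,0,0],[0,0,0]],[1,[0,0,0],[0,0,0]],[1,[0,0,0],[0,0,0]],[1,[0,0,0],[0,0,0]],[1,[0,0,0],[0,0,0]],[1,[0,0,0],[0,0,0]]]'; done
python3 st.py 4; python3 -c "
from h import *
print(manip.job_done())"
```

```text
t: 21.58
tcp_pos: [517.2, -250.2, 79.5]
eef_rot: [-179.9, -0.0, 72.1]
force: [-4.4, 1.2, 7.6]
opening: 0.5
gripper_force: 3.8
t: 23.08
tcp_pos: [517.2, -250.2, 79.5]
eef_rot: [-179.9, -0.0, 72.1]
force: [-4.7, 2.4, 8.4]
opening: 0.3
gripper_force: 3.8
[  0.2  32.8  29.1 110.  -22.8  43.   24.4] [ 517.2 -250.2   79.5] [-1.7988e+02 -4.0000e-02  7.2060e+01]
side 312 [5.03640371e+02 1.04956296e+02 4.80590249e-03 4.94614292e-03] [21.6 48.5 71.7]
scene 286 [ 5.04921000e+02  1.07421773e+02 -3.22098087e-04 -1.02437648e-03] [21.1 48.2 71.4]
the job is handed in; nothing more can be done
None
```

The fallen capacitor stands upright, terminals up, within about 1 mm of the middle pad's centre by camera, and the paddle was held level in the green for just over 3 s; the job was handed in at about 23 s with the paddle still held.

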